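# Fish the dropped blanks out from under the riser

### The job

Some hexagonal wooden blanks have slid under the clear-topped riser on the left. Slide its plywood shutter fully open, use the wooden reacher to drag every blank right out in front of the riser (do not touch a blank with the fingers while it is still underneath), then put all the blanks in the pink basket, lay the reacher flat along its cork rest again and slide the shutter fully shut. Leave everything else on the table where it is.

Things in the scene. Friction and masses are not known exactly. Their poses are not given: they have to be found in the camera images.
- riser: fixed riser, clear top (350 x 206 mm, underside 55, upper face 61 mm above the table), walls 9 mm thick. Origin on the table, middle of the bay's mouth; x along the front, y into the bay, z up. Bay: x -85 to 85 mm, y 0 to 197, z 0 to 55, walled at sides and back, open only at the mouth y = 0. The rest (x 85 to 256 mm) is boarded up
- shutter (a joint): plywood shutter (176 mm wide along riser x, 8 mm thick, from 3 to 63 mm above the table, 3 to 11 mm in front of the mouth). 0 m = shut, covering the bay; slides along riser +x to a stop at 0.168 m = fully open. Starts 0 to 50 mm ajar; friction 1.5 N, stays where left
- shutter_tab (a point): middle of the shutter's black grip tab, 86 mm above the table: the tab stands on top of the shutter at its middle, 20 mm wide along the riser's x, 14 mm thick along its y, from 63 to 99 mm above the table. Site axes as the riser's
- reacher: flat wooden reacher, 110 g, on its rest. Origin under its grip block (30 mm along x, 18 along y, 60 high: pinch across the 18). A blade 24 mm wide, 14 to 22 mm above the underside, runs along +x to a turned-down lip at x = 220 mm (44 mm along y, 12 along x, 0 to 22 mm high). z up. On the table it stands on block and lip; the blade clears a blank beneath
- lip (a point): middle of the underside of the reacher's lip
- rest: fixed cork pad for the reacher, 300 mm along its x, 70 along y, 3 mm thick, origin at the middle of its underside. At the start the reacher lies on it, grip block near the pad's -x end, reacher x along pad x
- blank0: hexagonal beech blank, 30 mm across flats (34.6 over corners), 12 mm thick, 14 g, starts flat on the table in the bay; origin at the middle of its underside, z through its thickness; flats face its own x axis and every 60 deg from it. Three to five of the five blanks are present; absent ones read None
- blank1: hexagonal beech blank, 30 mm across flats (34.6 over corners), 12 mm thick, 14 g, starts flat on the table in the bay; origin at the middle of its underside, z through its thickness; flats face its own x axis and every 60 deg from it. Three to five of the five blanks are present; absent ones read None
- blank2: hexagonal beech blank, 30 mm across flats (34.6 over corners), 12 mm thick, 14 g, starts flat on the table in the bay; origin at the middle of its underside, z through its thickness; flats face its own x axis and every 60 deg from it. Three to five of the five blanks are present; absent ones read None
- blank3: hexagonal beech blank, 30 mm across flats (34.6 over corners), 12 mm thick, 14 g, starts flat on the table in the bay; origin at the middle of its underside, z through its thickness; flats face its own x axis and every 60 deg from it. Three to five of the five blanks are present; absent ones read None
- blank4: hexagonal beech blank, 30 mm across flats (34.6 over corners), 12 mm thick, 14 g, starts flat on the table in the bay; origin at the middle of its underside, z through its thickness; flats face its own x axis and every 60 deg from it. Three to five of the five blanks are present; absent ones read None
- basket_in (a point): middle of the inner floor of the pink open basket, fixed to the table: outside 180 mm along its x, 140 mm along its y, 50 mm high, walls 4 mm, floor 4 mm above the table
- tin: steel tin 60 mm wide, 40 mm high, to be left alone; origin at the middle of its underside
- tealight: tealight 38 mm wide, 18 mm high, to be left alone; origin at the middle of its underside
- slat: loose beech slat 200 x 30 x 12 mm, its length along its own y, to be left alone; origin at the middle of its underside
- jar: small jar 50 mm wide, 60 mm high, standing on the riser top, to be left alone; origin at the middle of its underside
- soap: wooden block 60 x 45 x 30 mm, to be left alone; origin at the middle of its underside

How it is judged:
On the way, in this order (a step that is already met when the one before it is completed fails the run):
1. the shutter is slid fully open (value of joint shutter above 0.155 m), for 0.2 s.
2. every blank present is out in front of the riser, its middle at least 30 mm before the mouth (y of each of blank0, blank1, blank2, blank3, blank4 in the frame of riser below -0.03 m), for 0.2 s.
At the end, for the whole second after the job is handed in: Every blank present rests in the basket (within 75 and 55 mm of its middle along its x and y, under 40 mm above its floor); the reacher rests flat (0.1 rad) on the cork, its origin and its lip both over the pad, either way round; the shutter is shut to within 10 mm (x of blank0 in the frame of basket_in between -0.075 and 0.075 m and y of blank0 in the frame of basket_in between -0.055 and 0.055 m and z of each of blank0, blank1, blank2, blank3, blank4 in the frame of basket_in below 0.04 m and linear speed of each of blank0, blank1, blank2, blank3, blank4, reacher below 0.03 m/s and x of blank1 in the frame of basket_in between -0.075 and 0.075 m and y of blank1 in the frame of basket_in between -0.055 and 0.055 m and x of blank2 in the frame of basket_in between -0.075 and 0.075 m and y of blank2 in the frame of basket_in between -0.055 and 0.055 m and x of blank3 in the frame of basket_in between -0.075 and 0.075 m and y of blank3 in the frame of basket_in between -0.055 and 0.055 m and x of blank4 in the frame of basket_in between -0.075 and 0.075 m and y of blank4 in the frame of basket_in between -0.055 and 0.055 m and value of joint shutter below 0.01 m and y of lip in the frame of rest between -0.035 and 0.035 m and x of lip in the frame of rest between -0.15 and 0.15 m and y of reacher in the frame of rest between -0.035 and 0.035 m and x of reacher in the frame of rest between -0.15 and 0.15 m and height (world z) of reacher between -0.005 and 0.012 m and angle between reacher's own z axis and vertical below 0.1 rad); the robot touches nothing.
It fails at once if a blank is touched by the fingers while it is still under the riser ((contact force between the fingers and blank0 above 0.5 N and y of blank0 in the frame of riser between 0 and 0.197 m and height (world z) of blank0 below 0.05 m and x of blank0 in the frame of riser between -0.085 and 0.085 m) or (contact force between the fingers and blank1 above 0.5 N and y of blank1 in the frame of riser between 0 and 0.197 m and height (world z) of blank1 below 0.05 m and x of blank1 in the frame of riser between -0.085 and 0.085 m) or (contact force between the fingers and blank2 above 0.5 N and y of blank2 in the frame of riser between 0 and 0.197 m and height (world z) of blank2 below 0.05 m and x of blank2 in the frame of riser between -0.085 and 0.085 m) or (contact force between the fingers and blank3 above 0.5 N and y of blank3 in the frame of riser between 0 and 0.197 m and height (world z) of blank3 below 0.05 m and x of blank3 in the frame of riser between -0.085 and 0.085 m) or (contact force between the fingers and blank4 above 0.5 N and y of blank4 in the frame of riser between 0 and 0.197 m and height (world z) of blank4 below 0.05 m and x of blank4 in the frame of riser between -0.085 and 0.085 m)).
It fails at once if one of the other things on the table is displaced by more than 40 mm or tipped over (distance of any of tin, tealight, slat, jar, soap from where it was at the start of the episode above 0.04 m or angle between any of tin, tealight, slat, jar, soap's own z axis and vertical above 0.7 rad).
Of blank0, blank1, blank2, blank3, blank4 only 3 to 5 are there at a start; the rules pass over those that are not, and their reading is None.
At some moment in a run one of blank0, blank1, blank2, blank3, blank4 may be knocked a few centimetres aside while the robot is not near it.
Once in a run the grip may slacken for a moment while it holds something.
It also fails if it takes over 210 s, if anything falls off the work surface, if the arm or the gripper's body presses on something with over 40 N, if the wrist force passes 120 N, or if a joint passes its speed limit or range.

### The arm

A 7-joint arm with a two-finger parallel gripper is mounted at the origin on the work surface. World frame = base frame: x ahead of the robot, y to its left, z up, the work surface at z = 0. Lengths are in m, angles in rad, forces in N, time in s.
With the tool pointing down it reaches from about 0.4 to 0.875 m from the base axis. Payload 6.5 kg.
Tool frame: the origin (TCP) lies midway between the tips of the shut fingers; the grasp point (between the pads) lies env.pinch_z behind it (env.pinch_z is the distance from the TCP to the grasp point, in m); z points along the fingers, x is the direction in which the jaws open and shut, and the axes are right-handed (so a half turn about z gives the same grasp; the last joint's range is limited). The gripper opens to 88 mm and grips with 3 to 60 N. Pads are 18 mm wide; open, the fingers measure 123 mm over their backs; the gripper's body (75 mm by 187 mm) begins 45 mm behind the grasp point.
Start: joints at [1.124, 0.536, -0.004, 1.538, 0.003, 1.067, -0.071], TCP at [0.242, -0.603, 0.239] pointing down, gripper open.
Joint ranges: [-2.7, 2.7], [-0.37, 2.16], [-1.27, 1.26], [0.24, 2.4], [-1.31, 4.45], [0.19, 1.91], [-2.76, 2.76]. Speed limits (rad/s): [2.39, 2.39, 3.14, 3.14, 3.14, 3.14, 3.14].

### API

Orientations are given as a rotation vector (axis times angle).
In Python, from station import env gives the robot as it stands. The module is installed in compiled form; this text tells all that it offers. Calls block until the motion is done:
- env.reach(position, orientation): joint-space move of the TCP to a pose.
- env.move_straight(position, speed=0.15, ori=None, force_limit=None): straight line of the TCP; ori=None keeps the orientation; speed is the mean speed in m/s. With force_limit (N) it stops when the force on the tool has changed by that much, and returns True; else False.
- env.movej(angles): joint-space move.
- env.gripper_open() and env.grab(): open the fingers fully, or close them until they stop; the grip force is fixed at half the most.
- env.wait(seconds).
- env.ik(position, orientation): joint angles nearest the present ones, or None.
- env.observe(): the state.
- env.snapshot(name): name is "scene" or "top" or "wrist"; returns a dict with "frame" (480x640x3 uint8, red, green, blue), "fx", "fy", "cx", "cy" (pixels), "origin" and "rotation" of the camera in the world; the wrist camera has in their place "mount" (4x4, takes a point from camera to tool coordinates, whose origin is the TCP and whose axes are the tool frame's). Camera axes: x right, y up, looking along -z (the intrinsics and any distortion apply to the point x, -y, -z); pixel columns grow to the right and rows downward; lengths in m; the calibration is good to about 2 mm. The wrist camera is an equidistant fisheye: a pixel r from the principal point sees the ray r / f radians off the axis. A picture is of the moment at which its call begins: read the wrist's pose just before it. There is no depth.
A pose or a line that the arm cannot do raises env.PlanningError and nothing moves.
- env.close_job(): hands the job in, once; it reports no verdict.
Trained networks look in the newest picture that a camera, given by its name, has taken for a name from the list of things; names that differ only in an ending like _2 or _b are one class to them, and where a whole thing is asked for, a point or a joint stands for the part that bears it (a point fixed in the world has none). Each returns a list of dicts, best first, with "confidence" (0 to 1); they miss things now and then, are a little off and sometimes report something else, mostly with a low value. They report only what shows in the picture. A call takes as long as a camera call.
- env.recognise(camera, query): "location" ([x, y, z] in m, in world coordinates, good to about 4 mm: the middle of the surface that is visible of it).
- env.cut_out(camera, query): "pixels" (480x640 bool, what is visible of it).
- env.pinpoint(camera, query): "location" ([x, y, z] in m, in world coordinates, good to about 4 mm: a listed point, or the origin of a listed thing).
The state is a dict: "time": time; "q": joint angles; "qd": joint speeds; "joint_torque": joint torques, N m; "tool_pos": TCP position; "tool_rot": TCP orientation; "force": force on the tool from outside, world axes, zero at the start; "moment": the same for the moment, N m; "finger_gap": opening from 0.0 (shut) to 1.0 (fully open).
Only numpy, scipy, OpenCV 4.12 (cv2) and the standard library are available. Lean on these libraries where they do the work, as an engineer would, in place of code of your own. Each camera call takes 0.05 s, during which the arm holds its last target. There are 200 camera calls.

## Working session

There is one attempt and no reset: what is moved stays moved. The work goes in short steps, each a Python script; the robot and the scene stay as the last script left them, time stands still between calls to the robot, and variables do not carry over. Pictures are saved under pics/ and viewed, about 12 in all and at most 16, crops included, and the job is handed in when it is done.

```bash
ls; mkdir -p pics
python3 - <<'E'
from station import env
import cv2,numpy as np
o=env.observe();print(o['time'],o['tool_pos'],o['tool_rot'],o['finger_gap'],env.pinch_z)
for c in ['scene','top']:
    s=env.snapshot(c);cv2.imwrite(f'pics/{c}0.png',s['frame'][:,:,::-1])
    print(c,s['fx'],s['fy'],s['cx'],s['cy'],np.round(s['origin'],3),np.round(s['rotation'],3).tolist(),[k for k in s])
    for n in ['riser','shutter_tab','reacher','lip','rest','blank0','basket_in','tin','tealight','slat','jar','soap']:
        try:
            for r in env.pinpoint(c,n)[:6]: print(c,n,np.round(r['location'],3),round(r['confidence'],2))
        except Exception as e: print(n,e)
print(env.observe()['time'])
E
```

```text
pics
0.0 [ 0.24134628 -0.60289971  0.2378504 ] [-2.60107431e+00  1.76030629e+00  2.27505559e-03] 0.9992928639286451 0.0187
scene 453.1505784003729 453.1505784003729 317.9499394375649 239.64026645822733 [ 1.188 -0.642  0.646] [0.97, 0.415, 0.733] ['frame', 'fx', 'fy', 'cx', 'cy', 'origin', 'rotation']
scene riser [ 0.49   0.184 -0.001] 0.92
scene riser [ 0.75   0.056 -0.002] 0.43
scene shutter_tab [0.513 0.178 0.083] 0.97
scene reacher [ 0.629 -0.263  0.001] 0.93
scene lip [ 0.628 -0.042 -0.001] 0.89
scene rest [ 0.631 -0.14   0.002] 0.65
scene blank0 [ 0.626 -0.264  0.005] 0.56
scene basket_in [ 0.489 -0.401  0.003] 0.57
scene tin [ 0.662 -0.371 -0.002] 0.85
scene tealight [ 0.352 -0.186  0.004] 0.61
scene slat [ 0.324  0.289 -0.   ] 0.55
scene slat [ 0.631 -0.143  0.001] 0.4
scene slat [ 0.624 -0.263  0.003] 0.3
scene jar [0.668 0.334 0.06 ] 0.73
top 619.1205383161068 619.1205383161068 316.2096932698826 230.60926419988735 [ 0.319 -0.021  1.279] [0.124, -0.155, -1.565] ['frame', 'fx', 'fy', 'cx', 'cy', 'origin', 'rotation']
top riser [0.487 0.183 0.003] 0.68
top riser [ 0.352 -0.188  0.002] 0.58
top shutter_tab [0.513 0.177 0.087] 0.81
top reacher [ 0.624 -0.26  -0.   ] 0.62
top lip [ 0.624 -0.046  0.009] 0.83
top rest [ 0.63  -0.14   0.001] 0.64
top rest [0.49  0.182 0.003] 0.56
top basket_in [ 0.494 -0.4    0.004] 0.66
top tin [ 0.667 -0.373 -0.001] 0.76
top tealight [ 0.351 -0.187  0.003] 0.69
top slat [0.328 0.293 0.002] 0.65
top slat [ 0.666 -0.373 -0.002] 0.64
top soap [0.749 0.046 0.   ] 0.97
1.3
```

View pics/scene0.png

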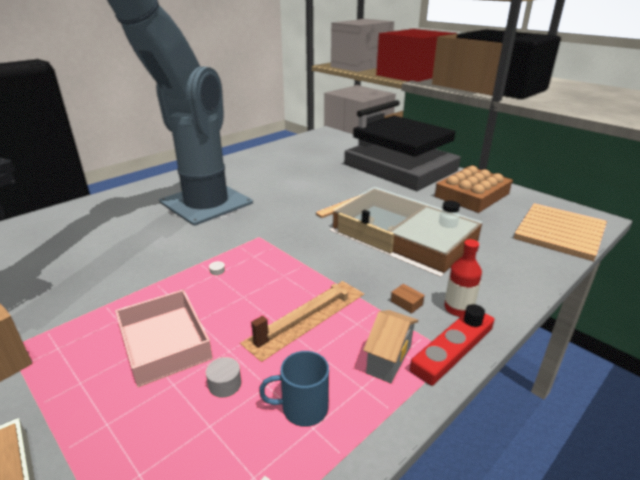

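View pics/top0.png

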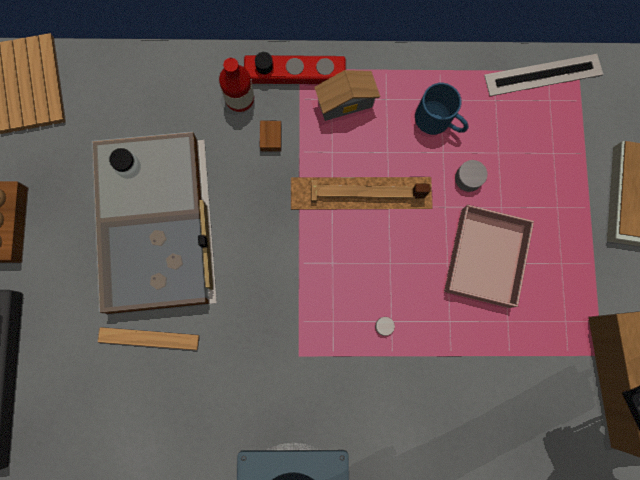

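Scene: riser at upper right with the tab at (365,216), and the reacher on its cork at (262,325)–(345,292). Top: the bay holds three blanks at about (158,238), (173,262) and (157,281). The tab is at (202,241) and the basket is centred at (490,257). The networks agree between the two views to within about 5 mm. Next: riser yaw, blank positions and a zoomed check.

```bash
cat > h.py <<'E'
from station import env
import cv2,numpy as np
from scipy.spatial.transform import Rotation as R
def snap(c,save=None):
    s=env.snapshot(c)
    if save: cv2.imwrite(f'pics/{save}.png',s['frame'][:,:,::-1])
    return s
def ray2z(s,px,z):
    px=np.atleast_2d(px).astype(float)
    d=np.c_[(px[:,0]-s['cx'])/s['fx'],-(px[:,1]-s['cy'])/s['fy'],-np.ones(len(px))]
    d=R.from_rotvec(s['rotation']).apply(d) if np.ndim(s['rotation'])==1 else d@np.array(s['rotation']).T
    o=np.array(s['origin']);return o+d*((z-o[2])/d[:,2])[:,None]
def down(th): return np.pi*np.array([np.cos(th/2),np.sin(th/2),0])   # tool z down, tool x at yaw th
E
python3 - <<'E'
from h import *
s=snap('top')
f=s['frame']
for n in ['blank0']:
    for fn in (env.recognise,env.pinpoint):
        for r in fn('top',n): print(fn.__name__,n,np.round(r['location'],3),round(r['confidence'],2))
def rect(n,z):
    r=env.cut_out('top',n)
    if not r: print(n,'none');return
    m=r[0]['pixels'];ys,xs=np.nonzero(m)
    w=ray2z(s,np.c_[xs,ys],z)[:,:2].astype(np.float32)
    (c,d,a)=cv2.minAreaRect(w);print(n,r[0]['confidence'],np.round(c,3),np.round(d,3),round(a,1))
rect('riser',.061);rect('basket_in',.05);rect('rest',.003);rect('reacher',.02)
print('corners',np.round(ray2z(s,[(93,142),(193,133),(207,303),(104,312)],.061),3).tolist())
print('blanks',np.round(ray2z(s,[(158,238),(173.5,262),(157.5,281)],.012),3).tolist())
c=cv2.resize(f[125:320,85:220],None,fx=4,fy=4,interpolation=cv2.INTER_CUBIC)[:600+180][:, :]
c=cv2.resize(f[190:320,85:225],None,fx=4.6,fy=4.6,interpolation=cv2.INTER_CUBIC)
cv2.imwrite('pics/crop.png',c[:,:,::-1])
E
```

```text
riser 0.83 [0.559 0.282] [0.358 0.232] 5.9
basket_in 0.92 [ 0.49  -0.394] [0.15  0.188] 75.9
rest 0.81 [ 0.63  -0.141] [0.072 0.301] 0.2
reacher 0.64 [ 0.629 -0.16 ] [0.047 0.25 ] 0.3
corners [[0.719, 0.41, 0.061], [0.74, 0.208, 0.061], [0.393, 0.168, 0.061], [0.375, 0.367, 0.061]]
blanks [[0.529, 0.281, 0.012], [0.48, 0.247, 0.012], [0.441, 0.278, 0.012]]
```

View pics/crop.png

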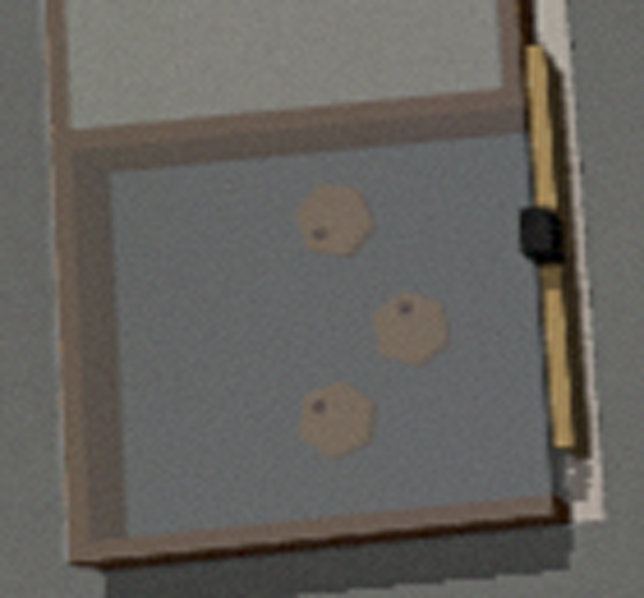

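Zoom shows three hexagonal blanks at crop (335,220), (411,328) and (338,419), which is riser (51,93), (-1,65), (-37,100) mm. The tab is at crop (541,235), so the shutter is about 25 mm ajar. Next I push the tab open with shut fingers.

```bash
cat >> h.py <<'E'
YAW=np.radians(6.2); RO=np.array([.4885,.182])
def rw(x,y,z): 
    c,s=np.cos(YAW),np.sin(YAW);return np.array([RO[0]+c*x-s*y,RO[1]+s*x+c*y,z])
def wr(p):
    c,s=np.cos(YAW),np.sin(YAW);d=np.array(p[:2])-RO;return np.array([c*d[0]+s*d[1],-s*d[0]+c*d[1]])
def best(p,th):   # pick the half-turn with the last joint nearer its middle
    c=[(abs(q[6]),t) for t in (th,th+np.pi) for q in [env.ik(p,down(t))] if q is not None]
    return down(min(c)[1])
E
python3 - <<'E'
from h import *
env.grab()
o=best(rw(-.04,-.007,.15),YAW+np.pi/2)
env.reach(rw(-.04,-.007,.20),o)
env.move_straight(rw(-.04,-.007,.075),.15)
print(env.move_straight(rw(.165,-.007,.075),.06,force_limit=12))
e=env.observe();print(e['time'],e['q'].round(2),wr(e['tool_pos']),e['force'])
env.move_straight(rw(.13,-.007,.075),.1);env.move_straight(rw(.13,-.007,.2),.15)
env.reach([.45,-.25,.3],o)
for c in ('top','scene'):
    s=snap(c,c+'1')
    for r in env.pinpoint(c,'shutter_tab')[:2]: print(wr(r['location']),r)
    for r in env.pinpoint(c,'riser')[:2]: print(r)
E
```

```text
True
9.55 [ 0.23  1.   -0.98  1.54  0.9   1.1   0.71] [ 0.15015488 -0.00768587] [-0.2683009   0.04409939 -0.78320086]
[ 0.16667758 -0.0101605 ] {'location': [0.6553, 0.1899, 0.0878], 'confidence': 0.86}
{'location': [0.4905, 0.1828, -0.0005], 'confidence': 0.85}
{'location': [0.6682, -0.3718, 0.0012], 'confidence': 0.2}
[ 0.16767173 -0.0102685 ] {'location': [0.6563, 0.1899, 0.0846], 'confidence': 0.85}
{'location': [0.4895, 0.1812, -0.0003], 'confidence': 0.95}
```

```bash
sed -i 's/radians(6.2)/radians(5.6)/' h.py
python3 - <<'E'
from h import *
env.gripper_open()
p=np.array([.6275,-.2615,0])
o=best(p+[0,0,.2],0.0)
env.reach(p+[0,0,.18],o); env.move_straight(p+[0,0,.031],.12)
env.grab();e=env.observe();print(e['time'],e['q'].round(2),e['tool_pos'],e['finger_gap'],o)
env.move_straight(p+[0,0,.13],.1)
for c in ('top','scene'):
    s=snap(c,c+'2')
    for n in ('reacher','lip'):
        for r in env.pinpoint(c,n)[:2]: print(c,n,r)
w=cv2.hconcat([cv2.imread('pics/top2.png')[130:330,80:480],cv2.imread('pics/scene2.png')[200:400,180:580]])
cv2.imwrite('pics/v2.png',w)
E
```

```text
18.1583 [ 0.67  0.91 -0.53  1.53  0.55  0.86 -0.06] [ 0.62742116 -0.26149093  0.03094148] 0.20269559509163898 [3.14159265 0.         0.        ]
top lip {'location': [0.6239, -0.0472, 0.1067], 'confidence': 0.67}
scene reacher {'location': [0.6255, -0.2635, 0.0975], 'confidence': 0.92}
scene lip {'location': [0.3249, 0.2924, -0.0005], 'confidence': 0.56}
scene lip {'location': [0.3524, -0.1842, 0.0049], 'confidence': 0.38}
```

View pics/v2.png

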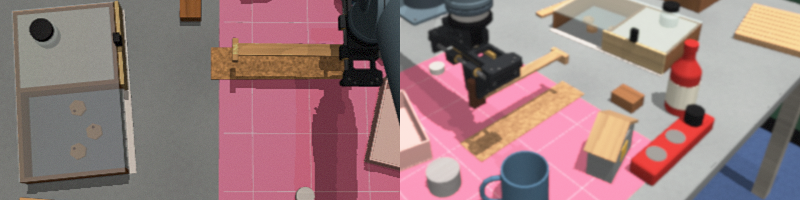

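```bash
cat >> h.py <<'E'
def blanks(s,xr=(-.083,.083),yr=(-.25,.185),thr=14):
    f=cv2.GaussianBlur(s['frame'],(3,3),0).astype(int); m=((f[:,:,0]-f[:,:,2])>thr).astype(np.uint8)
    n,_,st,ce=cv2.connectedComponentsWithStats(m)
    out=[]
    for i in range(1,n):
        if 100<st[i,4]<420 and st[i,2]<26 and st[i,3]<26:
            w=ray2z(s,ce[i],.012)[0];r=wr(w)
            if xr[0]<r[0]<xr[1] and yr[0]<r[1]<yr[1]: out.append((r.round(4).tolist(),w[:2].round(4).tolist(),int(st[i,4])))
    return out
E
python3 - <<'E'
from h import *
s=snap('top')
for t in (8,14,20): print(t,blanks(s,thr=t))
for p in [(158,238),(173,262),(165,250),(240,260)]: print(s['frame'][p[1],p[0]])
E
```

```text
8 [([0.0516, 0.0958], [0.5305, 0.2824], 218), ([-0.0006, 0.0649], [0.4815, 0.2465], 211), ([-0.0381, 0.0996], [0.4409, 0.2775], 219)]
14 [([0.0515, 0.0957], [0.5304, 0.2823], 192), ([-0.0006, 0.065], [0.4815, 0.2466], 188), ([-0.0379, 0.0997], [0.441, 0.2776], 197)]
20 [([0.0519, 0.0958], [0.5308, 0.2824], 168), ([-0.0008, 0.0651], [0.4813, 0.2467], 162), ([-0.0378, 0.0997], [0.4412, 0.2775], 170)]
[137 122 108]
[138 123 112]
[119 120 121]
[118 119 118]
```

```bash
cat >> h.py <<'E'
OFF=.028
def tip(lx,ly,h): return rw(lx,ly-.220,OFF+h)
def drag(lx,ly,end=-.045):
    o=down(YAW)
    env.move_straight(tip(lx,-.05,.06),.2,ori=o)
    env.move_straight(tip(lx,-.05,.020),.15)
    env.move_straight(tip(lx,ly,.020),.15)
    env.move_straight(tip(lx,ly,.001),.06)
    env.move_straight(tip(lx,end,.001),.07)
    e=env.observe();print('drag',round(e['time'],1),round(e['finger_gap'],3),e['force'].round(1))
    env.move_straight(tip(lx,end+.006,.001),.07)
    env.move_straight(tip(lx,end+.006,.06),.15)
E
python3 - <<'E'
from h import *
drag(.006,.096)
s=snap('top','top3');print(blanks(s))
sc=snap('scene','scene3')
print(env.pinpoint('scene','lip')[:1],env.pinpoint('scene','reacher')[:1],env.observe()['tool_pos'])
cv2.imwrite('pics/v3.png',cv2.hconcat([cv2.imread('pics/top3.png')[130:330,80:480],cv2.imread('pics/scene3.png')[150:350,230:630]]))
E
```

```text
drag 25.0 0.204 [ 0.4 -0.3 -1.3]
[([0.0515, 0.0957], [0.5305, 0.2822], 193), ([-0.0379, 0.0998], [0.4411, 0.2776], 198)]
[{'location': [0.4998, 0.1423, 0.0558], 'confidence': 0.84}] [{'location': [0.5172, -0.0749, 0.0607], 'confidence': 0.66}] [ 0.518959   -0.07512992  0.08698646]
```

View pics/v3.png

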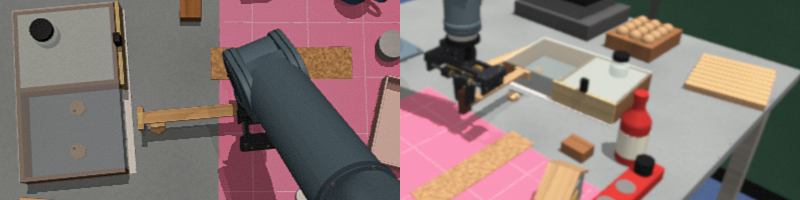

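Left: b1 is out in front of the riser, just below the blade at crop (157,127). The other two blanks are unmoved. Dragging those next.

Run:
```python
from h import *
drag(-.042,.132)
s=snap('top');b=blanks(s);print(b)
ins=[x[0] for x in b if x[0][1]>0.01]
if len(ins)==1:
    x,y=ins[0]
    drag(min(x-.002,.053),y+.0325)
s=snap('top','top4');print(blanks(s))
env.move_straight(rw(.05,-.30,.15),.2);s=snap('top','top4');print(blanks(s))
e=env.observe();print(e['time'],e['finger_gap'],e['tool_pos'])
cv2.imwrite('pics/v4.png',cv2.resize(s['frame'][130:330,80:340,::-1],None,fx=2.5,fy=2.5))
```

```text
drag 31.3 0.202 [-0.4 -0.7 -0.9]
[]
[]
[]
33.025 0.20275661300336154 [ 0.56570473 -0.11115297  0.14871325]
```

View pics/v4.png

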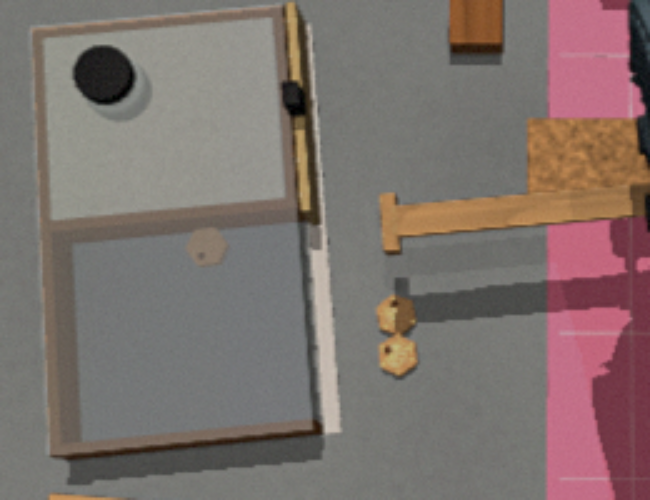

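The remaining blank b0 was knocked: it is now at crop (207,246), up against the bay's right wall. The two dragged blanks sit out front at crop (395,314) and (398,355). I'll measure b0 and drag it with a slanted pull, so it moves away from the open shutter's edge.

Run:
```python
from h import *
s=snap('top')
P=lambda x,y:(80+(x+.5)/2.5-.5,130+(y+.5)/2.5-.5)
for nm,p,z in [('b0',P(207,246),.012),('o1',P(395,314),.012),('o2',P(398,355),.012),('shutter left end top',P(307,221),.063),('wall inner bottom near',P(303,224),0),('wall inner bottom far',P(75,242),0),('wall other near',P(318,420),.055)]:
    print(nm,wr(ray2z(s,p,z)[0]).round(4))
f=s['frame']; g=(f[215:245,145:185,0].astype(int)-f[215:245,145:185,2])
print(g[:24:1,5:32])
```

```text
b0 [0.0703 0.0842]
o1 [-0.0012 -0.0662]
o2 [-0.0353 -0.0661]
shutter left end top [ 0.0726 -0.0069]
wall inner bottom near [0.0839 0.0058]
wall inner bottom far [0.0865 0.1957]
wall other near [-0.0856 -0.0038]
[[27 29 28 31 26 30 29 31 27 26 30 27 28 28 29 26 29 28 30 25 22 25 23 21
  22 19 21]
 [30 28 28 31 27 25 28 26 29 27 25 28 24 21 24 20 19 18 18 18 18 19 18 19
  16 16 19]
 [26 24 22 22 25 21 20 19 18 21 17 18 16 16 17 22 17 18 18 18 18 14 16 20
  17 16 16]
 [18 22 21 17 19 15 22 17 14 19 18 19 17 18 18 20 18 18 18 18 16 16 20 13
  14 15 15]
 [19 20 18 18 18 20 17 16 18 18 15 16 18 19 19 17 17 19 19 18 18 19 14 18
  14 17 18]
 [19 16 17 20 19 16 22 18 19 19 17 20 17 20 14 19 18 19 16 15 16 12 15 15
  14 16 12]
 [20 19 18 20 19 17 18 19 18 16 21 24 24 24 27 30 22 14  7  7  7  4  5  6
   4 -1 -3]
 [17 18 16 12 17 12 15 22 30 28 27 29 28 28 33 29 28 16 -2 -1 -5 -1 -4 -2
  -3 -3 -7]
 [ 6  6  4  4 -1 -1  6 26 29 30 31 30 29 30 28 32 30 24  8 -5 -3 -1 -3 -4
   0 -4 -3]
 [ 0 -2  1 -1 -2  0  8 26 29 30 27 28 30 30 29 28 27 29 23  1 -4 -2 -4 -2
  -1 -3 -2]
 [-1 -2 -4 -3 -1  4 23 30 29 
[... 475 characters left out ...]
  -3 -7 -4]
 [-3 -4 -5 -2  0 15 29 31 31 22 14 20 29 29 30 30 28 29 26 17  6 -6 -3 -3
  -4 -1 -5]
 [-1 -5 -3 -3 -3  5 20 29 29 22 14 20 27 29 28 31 28 30 24 14  0 -5 -3 -3
  -3 -5 -4]
 [-2 -1 -2 -5 -1 -1  5 20 30 26 21 26 30 28 28 32 28 28 21  9 -2 -4 -4 -1
  -2 -3 -5]
 [-1 -4  0 -3 -3 -4 -1  8 32 30 31 27 29 32 31 32 34 24 16  6 -4 -6 -4 -4
  -3 -3 -2]
 [-3 -2 -2 -2  0 -4 -1  0 13 31 29 28 24 23 26 21 20 18 15  4 -6 -1 -5 -3
  -6 -3 -4]
 [-3 -2 -4 -2 -2 -4 -4 -4  0 10 17 19 14  9 13  6  2 -1 -2 -4 -5 -5 -4 -7
  -4 -4 -4]
 [-2 -3 -5 -2 -3 -2 -1 -1 -4 -1  0 -2  3 -2 -3 -3  0 -4 -4 -4 -4 -5 -4 -6
   0 -7 -2]
 [-3 -3  0 -3  1 -1 -3 -2 -4  0 -2 -4 -5 -4 -4 -1 -1 -5 -1 -2 -3 -2 -4 -1
  -2 -5 -1]]
```

Run:
```python
from h import *
a=np.radians(12);d=np.array([np.sin(a),np.cos(a)]);n=np.array([np.cos(a),-np.sin(a)])
b=np.array([.0703,.0842]);L=b+.0285*d-.018*n
def T(k,h): p=L-(k+.22)*d; return rw(p[0],p[1],OFF+h)
K=(L[1]+.038)/d[1]
o=down(YAW-a)
env.move_straight(T(K+.02,.08),.2,ori=o);env.move_straight(T(K+.02,.020),.15)
env.move_straight(T(0,.020),.12)
env.move_straight(T(0,.001),.05)
e=env.observe();print(e['force'].round(1),e['tool_pos']-T(0,.001))
env.move_straight(T(K,.001),.05)
e=env.observe();print(e['time'],e['force'].round(1),e['finger_gap'])
env.move_straight(T(K-.006,.001),.06);env.move_straight(T(K-.006,.10),.15)
env.move_straight([.62,-.2615,.15],.2,ori=down(0))
s=snap('top','top5');print(blanks(s))
cv2.imwrite('pics/v5.png',cv2.resize(s['frame'][130:330,80:440,::-1],None,fx=2.2,fy=2.2))
for c in('top','scene'):
    snap(c)
    for nn in ('lip','reacher','rest'): print(c,nn,env.pinpoint(c,nn)[:1])
```

```text
[-0.8  0.2 -1.2] [-2.95363538e-04 -4.02932256e-06 -4.58366660e-04]
39.675 [ 0.3  0.1 -1.9] 0.19967643387368073
[([0.0442, -0.0629], [0.5386, 0.1237], 233)]
top lip [{'location': [0.6189, -0.0431, 0.1285], 'confidence': 0.65}]
top reacher [{'location': [0.6231, -0.2636, 0.1215], 'confidence': 0.9}]
top rest [{'location': [0.6321, -0.1407, 0.0035], 'confidence': 0.89}]
scene lip [{'location': [0.6223, -0.0385, 0.1177], 'confidence': 0.66}]
scene reacher [{'location': [0.6191, -0.2616, 0.1219], 'confidence': 0.74}]
scene rest [{'location': [0.6309, -0.1399, -0.0017], 'confidence': 0.76}]
```

View pics/v5.png

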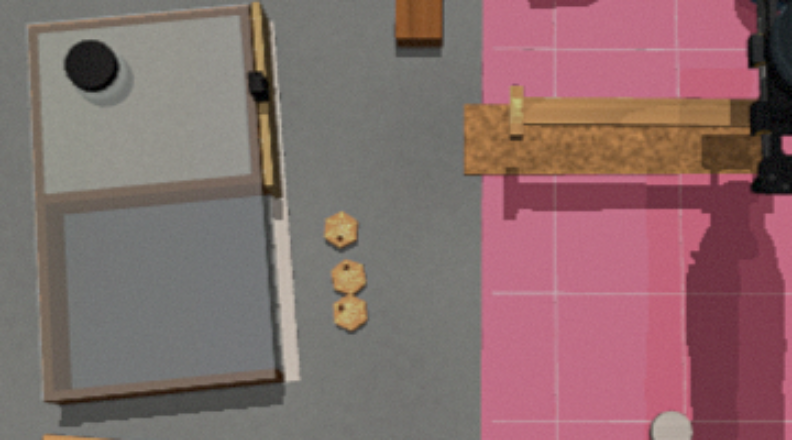

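All three blanks are out at crop (341,230), (347,277) and (350,313), and the bay is empty. Next: reacher back on the cork, then measure the blanks' orientation.

```bash
cat >> h.py <<'E'
def hexes(s,cs,thr=35):
    """refine centre (world xy) and flat-normal yaw of blanks near cs"""
    f=cv2.resize(s['frame'].astype(np.float32),None,fx=4,fy=4,interpolation=cv2.INTER_CUBIC)
    m=(f[:,:,0]-f[:,:,2])>thr; ys,xs=np.nonzero(m)
    w=ray2z(s,np.c_[(xs+.5)/4-.5,(ys+.5)/4-.5],.012)[:,:2]; cs=np.array(cs,float)
    for _ in range(5):
        D=np.linalg.norm(w[:,None]-cs[None],axis=2);k=D.argmin(1);ok=D.min(1)<.0185
        cs=np.array([w[ok&(k==i)].mean(0) if (ok&(k==i)).any() else c for i,c in enumerate(cs)])
    out=[]
    for i,c in enumerate(cs):
        p=w[ok&(k==i)]-c; z=p[:,0]+1j*p[:,1]; h=(z**6).sum()
        n=np.angle(h)/6+np.pi/6     # normal of a flat, mod 60 deg
        out.append((c.round(4),np.degrees(n)%60,len(p),abs(h)/(abs(z)**6).sum()))
    return out
E
python3 - <<'E'
from h import *
env.move_straight([.630,-.25,.15],.15,ori=down(0))
env.move_straight([.630,-.25,.040],.12)
print(env.move_straight([.630,-.25,.0305],.03,force_limit=5),env.observe()['tool_pos'])
env.gripper_open();env.move_straight([.630,-.25,.18],.15)
env.reach([.45,-.35,.3],down(0))
s=snap('top','top6');e=env.observe();print(e['time'])
for h in hexes(s,[rw(.0442,-.0629,0)[:2],rw(-.0012,-.0662,0)[:2],rw(-.0353,-.0661,0)[:2]]): print(h,wr(h[0]))
for nn in ('lip','reacher','rest'): print(nn,env.pinpoint('top',nn)[:1])
s=snap('scene')
for nn in ('lip','reacher','blank0'): print(nn,[ (np.round(r['location'],3),r['confidence']) for r in env.pinpoint('scene',nn)[:4]])
for r in env.cut_out('top','basket_in')[:1]: 
    ys,xs=np.nonzero(r['pixels'])
E
```

```text
True [ 0.63019227 -0.25018717  0.03073092]
47.4333
(array([0.5385, 0.1236]), np.float64(26.751417187376905), 3125, np.float64(0.21307321794846382)) [ 0.04406253 -0.06300043]
(array([0.4933, 0.1155]), np.float64(41.805068183282565), 3161, np.float64(0.1790760480623436)) [-0.00171217 -0.06665102]
(array([0.4601, 0.1133]), np.float64(35.32355713899914), 3186, np.float64(0.19801569079515322)) [-0.0349684  -0.06560077]
lip [{'location': [0.6306, -0.0356, 0.008], 'confidence': 0.74}]
reacher [{'location': [0.6298, -0.2523, 0.0015], 'confidence': 0.61}]
rest [{'location': [0.6304, -0.1425, 0.0031], 'confidence': 0.57}]
lip [(array([ 0.631, -0.028,  0.   ]), 0.67)]
reacher [(array([ 0.628, -0.251,  0.002]), 0.87)]
blank0 [(array([0.536, 0.126, 0.004]), 0.6), (array([ 0.491,  0.118, -0.003]), 0.57), (array([0.457, 0.112, 0.001]), 0.52)]
```

```bash
cat >> h.py <<'E'
BL=np.radians(-14.1)
def pick(xy,rel):
    th=YAW+np.radians(rel); p=np.array([*xy,0.])
    o=best(p+[0,0,.15],th)
    env.gripper_open();env.reach(p+[0,0,.12],o)
    hit=env.move_straight(p+[0,0,.005],.08,force_limit=6)
    if hit: print('hit at',env.observe()['tool_pos'])
    env.grab();env.move_straight(p+[0,0,.14],.12)
    g=env.observe()['finger_gap'];print('gap',round(g,3));return g
def put(k):
    c=np.array([.4915,-.399,0])+k*np.array([-np.sin(BL),np.cos(BL),0])
    o=best(c+[0,0,.15],BL)
    env.reach(c+[0,0,.14],o);print('gap at basket',round(env.observe()['finger_gap'],3))
    env.move_straight(c+[0,0,.03],.12);env.gripper_open();env.move_straight(c+[0,0,.15],.2)
    print('t',env.observe()['time'])
E
python3 - <<'E'
from h import *
if pick([.5385,.1236],-38.9)>.2: put(.033)
s=snap('top','top7')
for h in hexes(s,[[.4933,.1155],[.4601,.1133]]): print(h,wr(h[0]))
env.snapshot('scene');print([(np.round(r['location'],3),r['confidence']) for r in env.pinpoint('scene','blank0')[:4]])
cv2.imwrite('pics/v7.png',cv2.resize(s['frame'][180:330,80:560,::-1],None,fx=1.6,fy=1.6))
E
```

```text
gap 0.332
gap at basket 0.333
t 58.2667
(array([0.4934, 0.1155]), np.float64(41.466002061587425), 3169, np.float64(0.1759358415831996)) [-0.00161265 -0.06666078]
(array([0.4601, 0.1133]), np.float64(35.204098938053576), 3199, np.float64(0.2011855993044146)) [-0.0349684  -0.06560077]
[(array([0.663, 0.335, 0.057]), 0.74), (array([ 0.748,  0.052, -0.001]), 0.71), (array([ 0.499, -0.367,  0.007]), 0.6), (array([ 0.494,  0.117, -0.   ]), 0.49)]
```

View pics/v7.png

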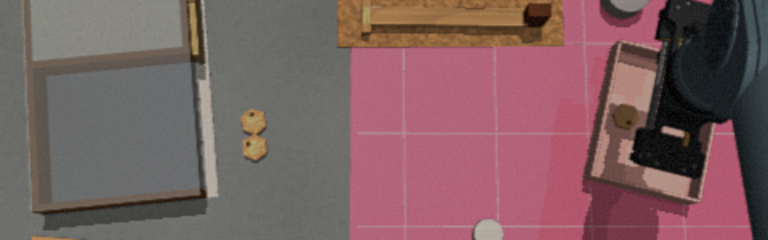

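b0 lies in the basket at crop (625,116). The reacher is flat on the cork, and the other two are untouched at (254,121) and (254,148).

Run:
```python
from h import *
ok=pick([.4601,.1133],33)>.2
if ok:
    put(-.033)
    s=snap('top'); h=hexes(s,[[.4934,.1155]])[0]; print(h,wr(h[0]))
    rel=(h[1]-5.6+30)%60-30
    if h[2]>2500 and pick(h[0],rel)>.2: put(0)
env.reach([.40,-.15,.3],down(0))
s=snap('top','top8');sc=snap('scene','scene8')
print([(np.round(r['location'],3),r['confidence']) for r in env.pinpoint('top','blank0')[:5]],env.observe()['time'])
cv2.imwrite('pics/v8.png',cv2.hconcat([cv2.resize(s['frame'][150:330,80:560,::-1],(800,300)),][:1]))
```

```text
gap 0.333
gap at basket 0.333
t 68.9167
(array([0.4923, 0.1075]), np.float64(59.97340931586917), 3141, np.float64(0.21550213562420847)) [-0.00348806 -0.07451526]
gap 0.336
gap at basket 0.333
t 79.5417
[(array([ 0.483, -0.43 ,  0.005]), 0.65), (array([ 0.484, -0.397,  0.021]), 0.54)] 80.8583
```

View pics/v8.png

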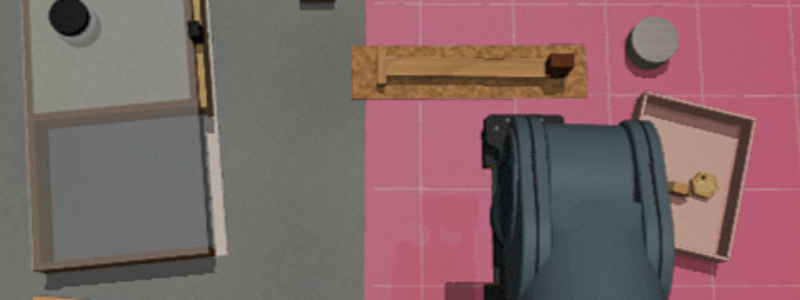

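The arm hides part of the basket, and one blank at crop (678,187) looks tilted. I'll close the shutter, then check the basket.

Run:
```python
from h import *
env.grab()
o=best(rw(.21,-.007,.2),YAW+np.pi/2)
env.reach(rw(.21,-.007,.22),o);env.move_straight(rw(.21,-.007,.075),.12)
print(env.move_straight(rw(.005,-.007,.075),.06,force_limit=12),wr(env.observe()['tool_pos']))
env.move_straight(rw(.045,-.007,.075),.1);env.move_straight(rw(.045,-.007,.22),.15)
env.reach([.45,.05,.35],down(0))
s=snap('top','top9');print(wr(env.pinpoint('top','shutter_tab')[0]['location']))
sc=snap('scene','scene9');print(wr(env.pinpoint('scene','shutter_tab')[0]['location']),env.observe()['time'])
A=cv2.resize(s['frame'][195:315,440:540,::-1],(400,480));B=cv2.resize(sc['frame'][280:390,105:225,::-1],(400,367))
B=cv2.copyMakeBorder(B,0,113,0,0,cv2.BORDER_CONSTANT);cv2.imwrite('pics/v9.png',cv2.hconcat([A,B]))
```

```text
True [ 0.02048522 -0.00709578]
[-0.00073375 -0.00133477]
[ 0.00156697 -0.00246467] 90.7
```

View pics/v9.png

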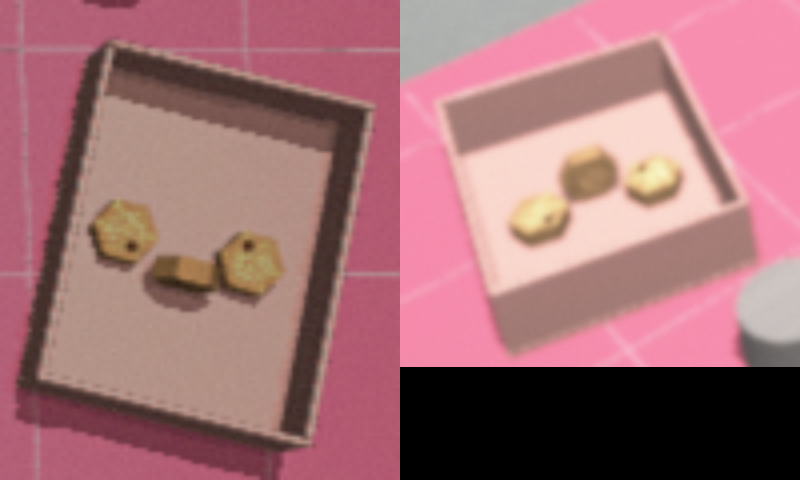

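Basket (both views): two blanks lie flat and the third stands on edge between them at crop (183,272), well inside and under 40 mm high. I'll do a last check of everything before handing in.

Run:
```python
from h import *
for c in ('top','scene'):
    snap(c)
    for n in ('tin','tealight','slat','jar','soap','reacher','lip','rest','blank0'):
        print(c,n,[(np.round(r['location'],3).tolist(),round(r['confidence'],2)) for r in env.pinpoint(c,n)[:3 if n=='blank0' else 1]])
e=env.observe();print(e['time'],e['force'].round(2),e['tool_pos'])
env.close_job()
```

```text
top tin [([0.668, -0.373, 0.0], 0.6)]
top tealight [([0.352, -0.189, 0.001], 0.59)]
top slat [([0.328, 0.293, 0.001], 0.56)]
top jar [([0.67, 0.332, 0.059], 0.82)]
top soap [([0.751, 0.049, -0.001], 0.57)]
top reacher [([0.63, -0.253, -0.001], 0.9)]
top lip [([0.632, -0.034, 0.005], 0.71)]
top rest [([0.63, -0.14, 0.003], 0.57)]
top blank0 [([0.482, -0.432, 0.008], 0.73), ([0.48, -0.397, 0.023], 0.54), ([0.505, -0.368, 0.004], 0.51)]
scene tin [([0.665, -0.372, -0.002], 0.8)]
scene tealight [([0.663, -0.372, -0.001], 0.51)]
scene slat [([0.323, 0.29, 0.001], 0.54)]
scene jar [([0.665, 0.335, 0.057], 0.65)]
scene soap []
scene reacher [([0.627, -0.25, 0.003], 0.77)]
scene lip [([0.63, -0.032, -0.0], 0.93)]
scene rest [([0.63, -0.14, -0.0], 0.63)]
scene blank0 [([0.482, -0.394, 0.014], 0.7), ([0.478, -0.431, 0.005], 0.58), ([0.498, -0.365, 0.004], 0.51)]
91.7 [-0.04  0.1  -0.06] [0.44999618 0.04999948 0.35000049]
the job is handed in; nothing more can be done
```

The job is handed in at about 92 s of the 210 s allowed. I pushed the shutter open and dragged all three blanks out with the reacher. I then laid the reacher back on its cork, put the blanks in the basket and pushed the shutter shut.

One blank was knocked against the bay's right-hand wall partway through, so I pulled it out at a slant to clear the open shutter's edge.

**Last checks, from both cameras:**
- **Blanks:** all three are in the basket. Two lie flat; the third stands on edge between them, its middle 10–19 mm above the basket floor against the 40 mm limit.
- **Reacher:** it lies along the cork, with its origin and lip both over the pad.
- **Shutter:** the tab reads within about 2 mm of shut.
- **Other things:** the tin, slat and jar are where they started in both views. The tealight and soap are confirmed from the top view only.
- **Robot:** it is clear of everything, with almost no force on the tool.

**Disagreements:** in the scene view the network missed the soap and reported the tealight at the tin's position. The tab's distance in front of the riser read 1–2 mm instead of about 7 mm, which has no bearing on how far the shutter has slid.

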